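Tip the blue spoon rest out of its stand and lay it on the tray

TASK

Press down on the thumb-hollow end of the blue ceramic spoon rest, which lies flush in its bamboo stand, so that its other end tips up; pick it up by the raised end and set it down, not dropped, flat in the middle of the dark wooden serving tray. Leave the terracotta-brown spoon rest alone.

Things in the scene. Friction and masses are not known exactly. Their poses are not given: they have to be found in the camera images.
- blue_rest: Blue ceramic tile 120 (x) x 46 (y) x 8 mm (z, up), 90 g; origin: centre of underside. Starts level, top flush with its fixed open bamboo trough (40 high, 66 wide, side walls 8 thick, 2 off the tile); +x points away from the robot within 0.65 rad. Past its -x end is the thumb hollow, 18 long. Once tipped, pinch its 46 width from above near tile x = +35: there it is about 14 above the trough.
- tip_blue (a joint): Rocking bed under the blue tile: 0 level (start) to 0.45 rad, a stop. Pivot along tile y at tile x = -10, 11 mm below the tile's top. Pressing down near tile x = -50 takes about 3 N and 12 to 20 mm: the tile's -x end sinks up to 20, its +x end rises 28 above the trough's top. Stiff: bed and tile stay as left. Press spot: 28 mm to the trough's end wall, 50 between side walls.
- tray: Fixed dark wooden serving tray, 200 long (its x) by 160 wide (its y), rim 12 high and 5 thick, inner floor 5 above the work surface. Origin: centre of its underside; z up.
- brown_rest: Terracotta-brown spoon rest of the same size in a like stand, with the same axes and origin; not wanted, leave it as it is.
Mind the look-alikes: they are no part of the job. What is meant by the blue_rest is not yellow, and is the smaller of those in its own colour.

How it is judged:
By the outcome, as a careful person would: the job done as asked, in the order asked, and still so for the second after the job is handed in, with the robot touching nothing.
It also fails if it takes over 48 s, if anything falls off the work surface, if the arm or the gripper's body presses on something with over 40 N, if the wrist force passes 120 N, or if a joint passes its speed limit or range.

ROBOT

A 6-joint arm with a two-finger parallel gripper is mounted at the origin on the work surface. World frame = base frame: x ahead of the robot, y to its left, z up, the work surface at z = 0. Lengths are in mm, angles in rad, forces in N, time in s.
With the tool pointing down it reaches from about 350 to 975 mm from the base axis. Payload 7.1 kg.
Tool frame: the origin (TCP) lies between the finger pads; the fingertips stand 19 mm ahead of it and the grasp point (between the pads) is the TCP (ctrl.tcp_to_tips is the distance from the TCP to the fingertips, in mm); z points along the fingers, y is the line along which they close (so a half turn about z gives the same grasp; the last joint's range is limited). The gripper opens to 88 mm and grips with 3 to 60 N. Pads are 20 mm wide; open, the fingers measure 115 mm over their backs; the gripper's body (75 mm by 178 mm) begins 61 mm behind the grasp point.
Start: joints at [1.103, 0.423, 1.63, -0, 1.089, -0.019], TCP at [271.145, 563.103, 241.675] pointing down, gripper open.
Joint ranges: [-3, 3], [-0.9, 2.11], [0.09, 2.58], [-1.31, 4.45], [0.11, 2.69], [-2.54, 2.54]. Speed limits (rad/s): [2.39, 2.39, 3.01, 3.14, 3.14, 3.14].

INTERFACE

Orientations are given as a rotation vector (axis times angle).
In Python, from workcell import status, optics, ctrl gives the robot as it stands. The module is installed in compiled form; this text tells all that it offers.
- The arm moves only by the shell command python3 -m inch 'ROWS'. ROWS is JSON, a list that holds one entry, the list of rows, each a list of 7 numbers: the shift along the tool's x, y, z in mm, then the turn, a rotation vector about the tool's x, y, z in rad, then the opening in per cent of the stroke, from 0 (shut) to 100 (fully open). A call has 1 to 20 rows; each row is the pose to reach, as a shift and turn from the pose commanded when the call began, along the tool's axes at that moment; what a row does not reach only later rows make up. A row lasts 1/10 s, in which the tool goes at most 50 mm and 8.59 degrees, less where a joint would pass 70% of its speed; a pose out of reach is approached as far as the arm can. A call with a gripper value outside its range is refused whole. The fingers move at their own pace and stop on an object; the grip force is fixed at half the most. Time passes only in rows, so rows that repeat a pose let the fingers close. It gives the time, the measured TCP pose, the force, the opening and the grip force at its end, in the units of the state.
- status.get_obs(): the state, without advancing time (a new reading comes with each control period).
- optics.get_image(name): name is "side" or "top" or "wrist"; returns a dict with "frame" (400x640x3 uint8, red, green, blue), "fx", "fy", "cx", "cy" (pixels), "rvec" (rotation vector, rad) and "tvec" (3), from world to camera coordinates, as OpenCV has them; the wrist camera has in their place "hand_eye" (4x4, takes a point from camera to tool coordinates, whose origin is the TCP and whose axes are the flange's). Camera axes: x right, y down, z forward; pixel columns grow to the right and rows downward; lengths in mm; the calibration is good to about 2 mm. A picture is of the moment at which its call begins: read the wrist's pose just before it. There is no depth.
- ctrl.close_job(): hands the job in; it is judged then, once.
The state is a dict: "t": time; "qpos": joint angles; "qvel": joint speeds; "joint_torque": joint torques, N m; "ee_pos": TCP position; "orientation": TCP orientation; "ft_force": force on the tool from outside, world axes, zero at the start; "moment": the same for the moment, N m; "width": finger opening in mm; "grasp_force": force on a finger pad.
Only numpy, scipy, OpenCV 4.12 (cv2) and the standard library are available. Lean on these libraries where they do the work, as an engineer would, in place of code of your own. Each camera call takes 0.05 s, during which the arm holds its last target. There are 200 camera calls.

## Working session

There is one attempt and no reset: what is moved stays moved. The work goes in short steps, Python scripts to look and compute and a shell command to move; the robot and the scene stay as the last step left them, time stands still between calls to the robot, and variables do not carry over. Pictures are saved under pics/ and viewed, at most 10 in all, crops included, and the job is handed in when it is done.

```bash
mkdir -p pics; python3 - <<'E'
from workcell import status, optics, ctrl
import cv2,json,numpy as np
o=status.get_obs();print(o['t'],o['ee_pos'],o['orientation'],o['width'])
for n in ['top','side']:
    d=optics.get_image(n);f=d.pop('frame');cv2.imwrite(f'pics/{n}0.png',f[...,::-1])
    print(n,d)
    np.savez(f'{n}.npz',frame=f,**d)
E
```

```text
0.0 [270.91452035 562.66617026 240.93091483] [-6.98992445e-01 -3.06244352e+00  2.22768828e-03] 87.96342148977187
top {'fx': 501.2756869722197, 'fy': 501.2756869722197, 'cx': 327.9573946029822, 'cy': 198.8246673196355, 'rvec': array([ 2.15672122, -2.10314655,  0.13919077]), 'tvec': array([   3.60506329,  508.40709106, 1018.89973308])}
side {'fx': 435.9197966312406, 'fy': 435.9197966312406, 'cx': 319.33263315869806, 'cy': 200.81615337847447, 'rvec': array([ 2.25341371, -0.15460728,  0.0720528 ]), 'tvec': array([-523.97001187,   82.63068843,  945.10958833])}
```

View pics/top0.png

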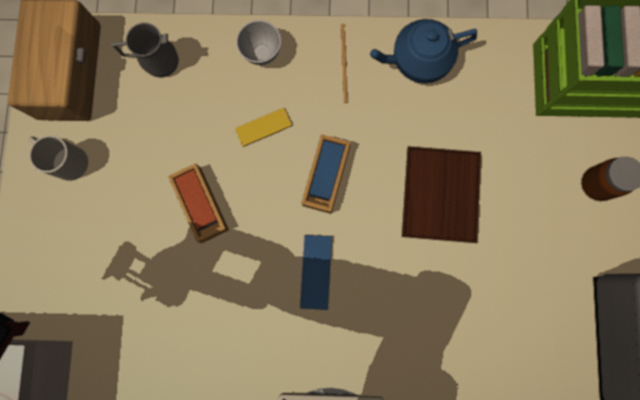

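View pics/side0.png

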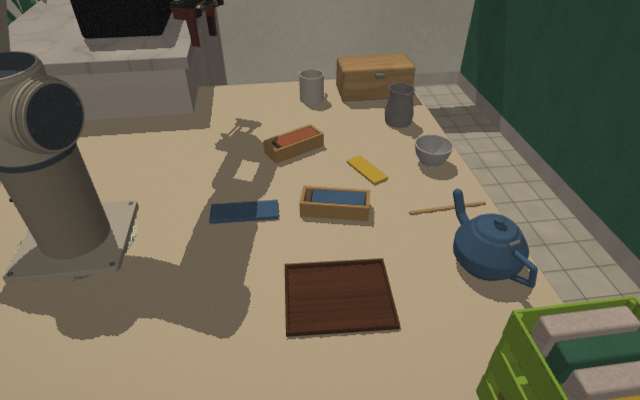

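Top view candidates are the blue tile in the trough (327,168), a loose blue tile (316,272), a yellow tile (264,127) and the brown tile in its trough (199,200). The one in the trough fits: it is blue, lies in a stand, and looks smaller than the loose one. I'll measure both and confirm with a crop.

```bash
cat > h.py <<'E'
import numpy as np,cv2
def cast(d,px,z):
    K=np.array([[d['fx'],0,d['cx']],[0,d['fy'],d['cy']],[0,0,1]])
    R=cv2.Rodrigues(np.array(d['rvec']))[0];t=np.array(d['tvec'])
    px=np.atleast_2d(px).astype(float);r=np.c_[px,np.ones(len(px))]@np.linalg.inv(K).T@R
    c=-R.T@t
    return c+r*((z-c[2])/r[:,2])[:,None]
def rects(d,mask,z,amin=300):
    out=[]
    for c in cv2.findContours(mask.astype(np.uint8),cv2.RETR_EXTERNAL,cv2.CHAIN_APPROX_NONE)[0]:
        if cv2.contourArea(c)<amin: continue
        p=cast(d,c[:,0],z)[:,:2].astype(np.float32)
        (ctr,wh,a)=cv2.minAreaRect(p);b=cv2.boxPoints((ctr,wh,a))
        e=[b[1]-b[0],b[2]-b[1]];e=max(e,key=np.linalg.norm);e=e*np.sign(e[0])
        out.append((c[:,0].mean(0).round(),np.round(ctr,1),np.round(sorted(wh),1),round(float(np.arctan2(e[1],e[0])),3)))
    return out
E
python3 - <<'E'
from h import *
for n in ['top','side']:
    d=dict(np.load(n+'.npz'));f=d['frame'];hsv=cv2.cvtColor(f,cv2.COLOR_RGB2HSV)
    H,S,V=[hsv[...,i].astype(int) for i in range(3)]
    print(n)
    blue=(H>95)&(H<125)&(S>90)&(V>40)
    for z in (40,8): print('blue z',z,*rects(d,blue,z),sep='\n ')
    wood=(V<95)&(S>120)&((H<12)|(H>170))
    for z in (12,): print('tray',z,*rects(d,wood,z,2000),sep='\n ')
    bam=(H>8)&(H<20)&(S>150)&(V>100)
    print('bam',*rects(d,bam,40),sep='\n ')
d=dict(np.load('top.npz'))['frame'];s=dict(np.load('side.npz'))['frame']
a=cv2.resize(d[120:320,280:360,::-1],None,fx=3,fy=3,interpolation=2)
b=cv2.resize(s[170:240,200:380,::-1],None,fx=3,fy=3,interpolation=2);b=cv2.copyMakeBorder(b,0,390,0,0,0)
cv2.imwrite('pics/crop.png',np.hstack([a,b]))
E
```

```text
top
blue z
 40
 (array([316., 272.]), array([355.9,  37.4]), array([ 53. , 146.7]), -0.031)
 (array([326., 170.]), array([571.2,  21.5]), array([ 43.1, 119.6]), -0.242)
 (array([428.,  50.]), array([ 849.1, -192. ]), array([134.9, 155.2]), -0.624)
blue z
 8
 (array([316., 272.]), array([356.2,  38.8]), array([ 54.6, 151.2]), -0.031)
 (array([326., 170.]), array([578.1,  22.5]), array([ 44.4, 123.2]), -0.242)
 (array([428.,  50.]), array([ 864.6, -197.6]), array([139.1, 159.9]), -0.624)
tray
 12
 (array([442., 195.]), array([ 529.8, -228.2]), array([157.2, 195.1]), -0.061)
bam
 (array([195., 197.]), array([494.7, 294. ]), array([ 62.5, 153.6]), 0.476)
 (array([326., 174.]), array([563.2,  22. ]), array([ 63., 156.]), -0.243)
side
blue z
 40
 (array([242., 212.]), array([361.2,  -4.1]), array([ 59.8, 144.8]), -0.03)
 (array([488., 242.]), array([ 867.9, -142. ]), array([150.7, 264.8]), 1.212)
 (array([338., 197.]), array([574.2,  16.9]), array([ 41. , 117.9]), -0.242)
blue z
 8
 (array([242., 212.]), array([357.8,  33.9]), array([ 62.8, 152.3]), -0.03)
 (array([488., 242.]), array([ 890.6, -111.1]), array([158.4, 278.5]), 1.212)
 (array([338., 197.]), array([581.8,  56. ]), array([ 43.1, 123.9]), -0.242)
tray
 12
 (array([339., 297.]), array([ 531.9, -234. ]), array([163.7, 197.1]), -0.058)
bam
```

View pics/crop.png

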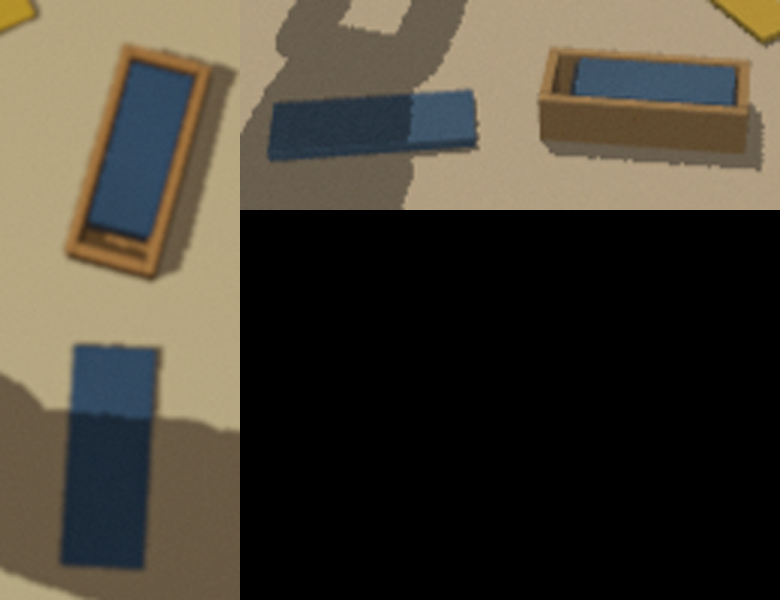

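Confirmed: the trough tile measures 43x120 and the loose one 53x150, so the trough tile is the smaller blue. Its centre is about (571.5, 20.5, 40) with yaw -0.242. The hollow shows at the trough's near end. The tray centre is about (531, -231) with yaw -0.06. Next I'll move over the press spot.

```bash
cat >> h.py <<'E'
from scipy.spatial.transform import Rotation as Ro
from workcell import status,optics
def go(x,y,z,yaw,tilt=0):
    "row from measured pose to target: tool down, tool y along tile y; tilt about tile y"
    o=status.get_obs();R=Ro.from_rotvec(o['orientation']);best=None
    for k in (0,np.pi):
        T=Ro.from_euler('z',yaw)*Ro.from_euler('y',tilt)*Ro.from_euler('z',k)*Ro.from_rotvec([np.pi,0,0])
        w=(R.inv()*T).as_rotvec()
        if best is None or np.linalg.norm(w)<np.linalg.norm(best): best=w
    print('row',R.inv().apply(np.array([x,y,z])-o['ee_pos']).round(1),best.round(3),'q6',o['qpos'][5].round(2))
def tile(c,yaw,tx,ty=0): return c[0]+tx*np.cos(yaw)-ty*np.sin(yaw),c[1]+tx*np.sin(yaw)+ty*np.cos(yaw)
E
python3 - <<'E'
from h import *
p=tile((571.5,20.5),-.242,-51);print(p)
go(*p,200,-.242)
E
```

```text
(np.float64(521.9861080107187), np.float64(32.72188610950799))
row [-456.1 -368.5   41.5] [-0.001 -0.    -0.207] q6 -0.02
```

```bash
python3 -m inch '[[[-456.1,-368.5,41.5,0,0,-0.207,0],[-456.1,-368.5,41.5,0,0,-0.207,0],[-456.1,-368.5,41.5,0,0,-0.207,0],[-456.1,-368.5,41.5,0,0,-0.207,0],[-456.1,-368.5,41.5,0,0,-0.207,0],[-456.1,-368.5,41.5,0,0,-0.207,0],[-456.1,-368.5,41.5,0,0,-0.207,0],[-456.1,-368.5,41.5,0,0,-0.207,0],[-456.1,-368.5,41.5,0,0,-0.207,0],[-456.1,-368.5,41.5,0,0,-0.207,0],[-456.1,-368.5,41.5,0,0,-0.207,0],[-456.1,-368.5,41.5,0,0,-0.207,0],[-456.1,-368.5,41.5,0,0,-0.207,0],[-456.1,-368.5,41.5,0,0,-0.207,0],[-456.1,-368.5,41.5,0,0,-0.207,0],[-456.1,-368.5,41.5,0,0,-0.207,0]]]'
python3 - <<'E'
from h import *
o=status.get_obs();d=optics.get_image('wrist');f=d['frame'];print(o['t'],o['ee_pos'],o['orientation'],o['ft_force'],o['width'],d['hand_eye'].round(3).tolist())
np.savez('w1.npz',pos=o['ee_pos'],rot=o['orientation'],**d)
cv2.imwrite('pics/w1.png',f[...,::-1])
E
```

```text
t: 1.7
ee_pos: [521.6, 34.4, 200.2]
orientation: [-0.376, -3.119, -0.0]
ft_force: [-0.1, -0.2, -0.5]
width: 0.5
grasp_force: 0.0
1.7 [521.63308924  34.38512598 200.17902929] [-3.76128453e-01 -3.11861882e+00 -1.08324522e-04] [-0.12056974 -0.21042428 -0.49798583] 0.46992980541453133 [[-0.001, -0.963, -0.269, 72.988], [1.0, -0.001, 0.0, 0.365], [-0.0, -0.269, 0.963, -142.833], [0.0, 0.0, 0.0, 1.0]]
```

View pics/w1.png

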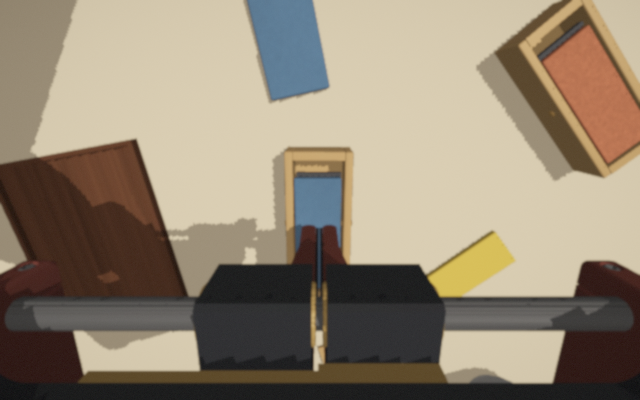

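The wrist view shows the trough's near end at row ~150, columns 286–352. The tile's -x edge is at row ~177, columns 294–341, and it lines up with the gripper. I'll cast these points for a fine correction.

```bash
cat >> h.py <<'E'
def wcal(d,pos,rot):
    "give a wrist image rvec,tvec (world to camera)"
    T=np.eye(4);T[:3,:3]=Ro.from_rotvec(rot).as_matrix();T[:3,3]=pos
    M=np.linalg.inv(T@d['hand_eye']);d['rvec']=cv2.Rodrigues(M[:3,:3])[0];d['tvec']=M[:3,3];return d
E
python3 - <<'E'
from h import *
d=dict(np.load('w1.npz'));wcal(d,d['pos'],d['rot'])
P=cast(d,[(286,150),(352,150),(294,177),(341,177),(294,225),(342,225)],40)[:,:2];print(P.round(1))
print(np.linalg.norm(P[0]-P[1]),np.linalg.norm(P[2]-P[3]))
c,s=np.cos(-.242),np.sin(-.242)
print('in tile frame',((P-[571.5,20.5])@np.array([[c,-s],[s,c]])).round(1))
go(*tile((571.5,20.5),-.242,-51),62,-.242)
E
```

```text
[[4.839e+02 1.250e+01]
 [4.986e+02 7.270e+01]
 [5.107e+02 1.310e+01]
 [5.215e+02 5.690e+01]
 [5.582e+02 4.000e-01]
 [5.697e+02 4.710e+01]]
61.97522625593324 45.14818093873223
in tile frame [[-83.2 -28.8]
 [-83.2  33.2]
 [-57.2 -21.8]
 [-57.3  23.4]
 [ -8.1 -22.7]
 [ -8.1  25.4]]
row [ -0.6  -1.6 138.3] [ 0.    -0.     0.002] q6 -1.29
```

```bash
python3 -m inch '[[[-2,0,50,0,0,0,0],[-2,0,100,0,0,0,0],[-2,0,125,0,0,0,0],[-2,0,137,0,0,0,0],[-2,0,139,0,0,0,0],[-2,0,141,0,0,0,0],[-2,0,143,0,0,0,0]]]'; python3 -m inch '[[[0,0,1,0,0,0,0],[0,0,2,0,0,0,0],[0,0,3,0,0,0,0],[0,0,4,0,0,0,0],[0,0,5,0,0,0,0],[0,0,6,0,0,0,0],[0,0,7,0,0,0,0]]]'
```

```text
t: 2.45
ee_pos: [525.1, 33.0, 58.6]
orientation: [0.378, 3.116, 0.001]
ft_force: [-1.9, 1.8, 2.8]
width: 0.3
grasp_force: 1.5
t: 3.15
ee_pos: [524.0, 32.7, 50.0]
orientation: [-0.379, -3.118, 0.0]
ft_force: [-1.4, 2.3, 2.8]
width: 0.8
grasp_force: 1.5
```

```bash
python3 -m inch '[[[0,0,1,0,0,0,0],[0,0,2,0,0,0,0],[0,0,3,0,0,0,0],[0,0,3.5,0,0,0,0],[0,0,4,0,0,0,0]]]'; python3 -m inch '[[[0,0,0.4,0,0,0,0],[0,0,0.8,0,0,0,0],[0,0,1.2,0,0,0,0]]]'
```

```text
t: 3.65
ee_pos: [524.0, 32.7, 46.0]
orientation: [-0.379, -3.118, 0.0]
ft_force: [-1.4, 2.3, 1.6]
width: 0.5
grasp_force: 1.4
t: 3.95
ee_pos: [524.1, 32.7, 44.9]
orientation: [-0.379, -3.119, 0.0]
ft_force: [-1.5, 2.1, 2.5]
width: 0.2
grasp_force: 1.4
```

```bash
python3 -m inch '[[[0,0,0.5,0,0,0,0],[0,0,1,0,0,0,0],[0,0,1,0,0,0,0]]]'; python3 -m inch '[[[0,0,0.5,0,0,0,0],[0,0,1,0,0,0,0],[0,0,1,0,0,0,0]]]'
python3 - <<'E'
from h import *
d=optics.get_image('side');f=d['frame'];np.savez('s2.npz',**d)
cv2.imwrite('pics/s2.png',cv2.resize(f[140:260,230:430,::-1],None,fx=4,fy=4,interpolation=2))
E
```

```text
t: 4.25
ee_pos: [524.2, 32.7, 44.3]
orientation: [0.379, 3.119, 0.0]
ft_force: [-3.3, 1.7, 7.4]
width: 0.6
grasp_force: 4.1
t: 4.55
ee_pos: [524.2, 32.8, 44.0]
orientation: [0.379, 3.118, 0.0]
ft_force: [-5.9, 1.7, 14.9]
width: 0.5
grasp_force: 8.1
```

View pics/s2.png

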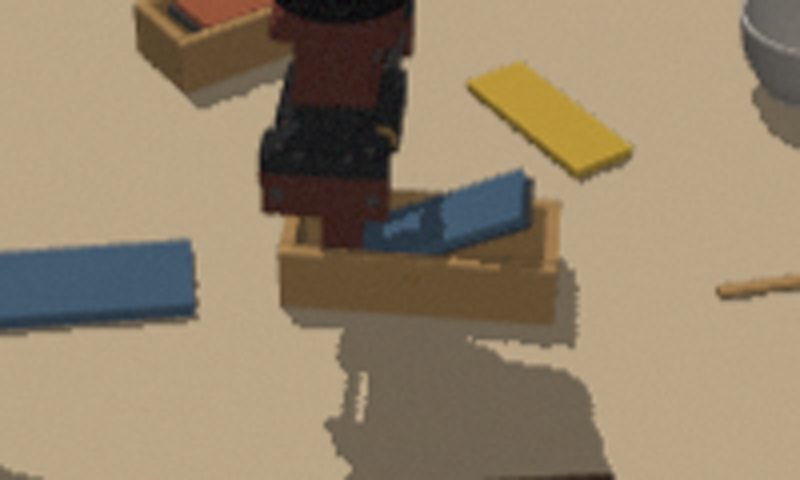

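The force rose from 2.5 to 15 N, so the bed is at its stop. The side view shows the blue tile tipped, with its raised far end near crop (525,180). I'll raise the gripper and measure the far end.

```bash
python3 -m inch '[[[0,0,-20,0,0,0,0],[0,0,-70,0,0,0,0],[0,0,-120,0,0,0,0],[0,0,-120,0,0,0,0]]]'
python3 - <<'E'
from h import *
v=[]
for n in ['top','side']:
    d=optics.get_image(n);f=d['frame'];np.savez(n+'3.npz',**d)
    hsv=cv2.cvtColor(f,cv2.COLOR_RGB2HSV);H,S,V=[hsv[...,i].astype(int) for i in range(3)]
    x0,y0=((290,125) if n=='top' else (280,165))
    m=((H>95)&(H<125)&(S>90)&(V>35)).astype(np.uint8);m[:,:x0]=0;m[:,x0+100:]=0;m[:y0]=0;m[y0+75:]=0
    c=max(cv2.findContours(m,cv2.RETR_EXTERNAL,cv2.CHAIN_APPROX_NONE)[0],key=cv2.contourArea)
    q=cv2.approxPolyDP(c,2.5,True)[:,0];print(n,q.tolist())
    P=cast(d,q,69.4)[:,:2]-[573.2,21.1];cc,s=np.cos(-.242),np.sin(-.242)
    print((P@np.array([[cc,-s],[s,cc]])).round(1).tolist())
    v.append(cv2.resize(f[y0:y0+75,x0:x0+100,::-1],(400,300),interpolation=2))
cv2.imwrite('pics/tip.png',np.hstack(v))
cen=(573.2,21.1);
go(*tile(cen,-.242,-6.1),122,-.242,-.45)
E
```

```text
t: 5.0
ee_pos: [528.8, 32.6, 169.1]
orientation: [0.377, 3.106, 0.003]
ft_force: [0.1, 0.2, -0.2]
width: 0.2
grasp_force: 0.0Traceback (most recent call last):
  File "<stdin>", line 8, in <module>
ValueError: max() iterable argument is empty
```

```bash
python3 - <<'E'
from h import *
d=optics.get_image('side');f=d['frame'];x0,y0=280,165
hsv=cv2.cvtColor(f,cv2.COLOR_RGB2HSV);H,S,V=[hsv[...,i].astype(int) for i in range(3)]
m=((H>95)&(H<125)&(S>90)&(V>35)).astype(np.uint8);m[:,:x0]=0;m[:,x0+100:]=0;m[:y0]=0;m[y0+75:]=0
c=max(cv2.findContours(m,cv2.RETR_EXTERNAL,cv2.CHAIN_APPROX_NONE)[0],key=cv2.contourArea)
q=cv2.approxPolyDP(c,2,True)[:,0];print(q.tolist())
# expected tile top corners projected, tip .45
cen=(573.2,21.1);K=np.array([[d['fx'],0,d['cx']],[0,d['fy'],d['cy']],[0,0,1]])
for a in (.4,.45):
  for lx in (-60,60):
    for ty in (-23,23):
      u=(lx+10)*np.cos(a)-11*np.sin(a)-10;z=29+(lx+10)*np.sin(a)+11*np.cos(a)
      print(a,lx,ty,cv2.projectPoints(np.array([[*tile(cen,-.242,u,ty),z]]),d['rvec'],d['tvec'],K,None)[0].ravel().round(1))
cv2.imwrite('pics/tip.png',cv2.resize(f[y0:y0+75,x0:x0+110,::-1],None,fx=6,fy=6,interpolation=2))
go(*tile(cen,-.242,-6.1),122,-.242,-.45)
E
```

```text
[[360, 185], [356, 184], [313, 200], [339, 202], [359, 196], [357, 193], [360, 192]]
0.4 -60 -23 [310.  207.3]
0.4 -60 23 [312.3 194.8]
0.4 60 -23 [359.6 194.4]
0.4 60 23 [360.3 181.9]
0.45 -60 -23 [310.2 208.2]
0.45 -60 23 [312.6 195.7]
0.45 60 -23 [358.8 193.3]
0.45 60 23 [359.5 180.8]
row [-42.9   0.3  42.4] [ 0.001 -0.446 -0.   ] q6 -1.29
```

View pics/tip.png

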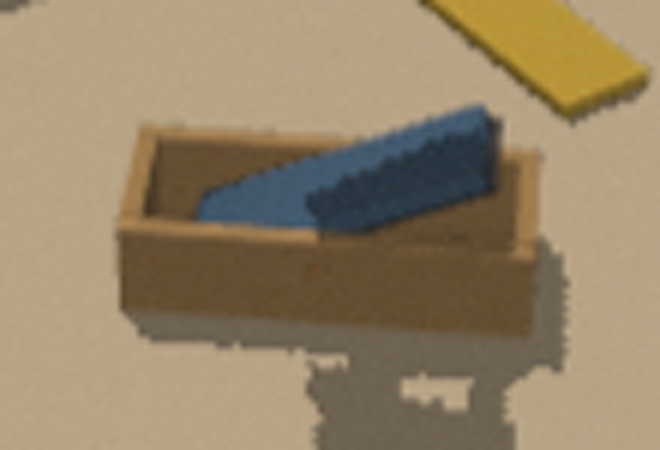

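The side view matches the 0.45 rad prediction: far top corner at about (361,182) against (359.5,181) predicted. I'll go to the pre-grasp, normal to the tile, with the gripper open.

```bash
python3 -m inch '[[[-42.9,0.3,20,0,-0.446,0,100],[-42.9,0.3,42.4,0,-0.446,0,100],[-42.9,0.3,42.4,0,-0.446,0,100],[-42.9,0.3,42.4,0,-0.446,0,100],[-42.9,0.3,42.4,0,-0.446,0,100],[-42.9,0.3,42.4,0,-0.446,0,100],[-42.9,0.3,42.4,0,-0.446,0,100]]]'
python3 - <<'E'
from h import *
cen=(573.2,21.1)
go(*tile(cen,-.242,19.8),68.4,-.242,-.45)
o=status.get_obs();d=optics.get_image('wrist');f=d['frame'];print(o['ee_pos'],o['width'])
wcal(d,o['ee_pos'],o['orientation']);cv2.imwrite('pics/w4.png',f[...,::-1]);np.savez('w4.npz',**d)
K=np.array([[d['fx'],0,d['cx']],[0,d['fy'],d['cy']],[0,0,1]]);a=.45
for lx in (-60,60):
    for ty in (-23,23):
      u=(lx+10)*np.cos(a)-11*np.sin(a)-10;z=29+(lx+10)*np.sin(a)+11*np.cos(a)
      print(lx,ty,cv2.projectPoints(np.array([[*tile(cen,-.242,u,ty),z]]),d['rvec'],d['tvec'],K,None)[0].ravel().round(1))
E
```

```text
t: 5.8
ee_pos: [566.5, 22.6, 120.4]
orientation: [0.326, 2.679, -0.074]
ft_force: [-0.2, -0.2, -0.2]
width: 53.2
grasp_force: 0.0
row [-1.7  0.2 58.4] [-0.    -0.005 -0.   ] q6 -0.63
[566.48899583  22.6004605  120.36046572] 53.18253598562345
-60 -23 [281.2  72.1]
-60 23 [355.4  72. ]
60 -23 [286.5 250. ]
60 23 [350.6 250. ]
```

View pics/w4.png

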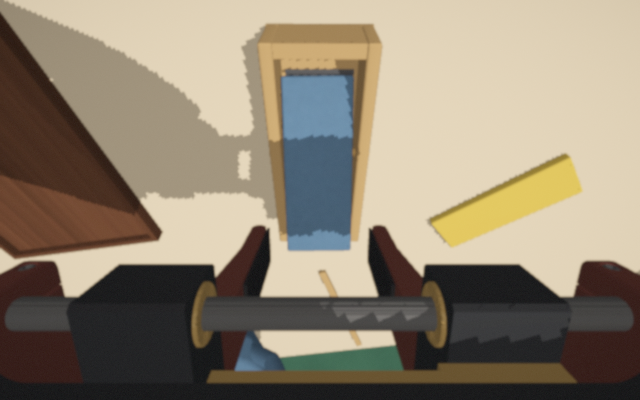

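The wrist view matches the prediction within 2–4 px: tile corners at (282,74), (351,74), (287,249) and (351,250). Now I'll descend along the tool axis and grasp.

```bash
python3 -m inch '[[[-1.7,0.2,0,0,0,0,100],[-1.7,0.2,0,0,0,0,100],[-1.7,0.2,0,0,0,0,90],[-1.7,0.2,20,0,0,0,90],[-1.7,0.2,40,0,0,0,90],[-1.7,0.2,50,0,0,0,90],[-1.7,0.2,55,0,0,0,90],[-1.7,0.2,58.4,0,0,0,90],[-1.7,0.2,58.4,0,0,0,90],[-1.7,0.2,58.4,0,0,0,90]]]'; python3 -m inch '[[[0,0,0,0,0,0,40],[0,0,0,0,0,0,40],[0,0,0,0,0,0,40],[0,0,0,0,0,0,40],[0,0,0,0,0,0,40],[0,0,0,0,0,0,40],[0,0,0,0,0,0,40],[0,0,0,0,0,0,40],[0,0,0,0,0,0,40]]]'
```

```text
t: 6.85
ee_pos: [591.9, 16.6, 68.9]
orientation: [0.325, 2.678, -0.074]
ft_force: [-0.7, 0.3, 0.2]
width: 78.8
grasp_force: 0.0
t: 7.75
ee_pos: [591.9, 16.6, 68.7]
orientation: [0.325, 2.678, -0.074]
ft_force: [0.7, 0.2, 2.0]
width: 45.3
grasp_force: 30.0
```

```bash
python3 - <<'E'
from h import *
o=status.get_obs();R=Ro.from_rotvec(o['orientation']);print(R.inv().apply([0,0,100]).round(1))
E
```

```text
[-43.1   0.  -90.2]
```

```bash
python3 -m inch '[[[-2.2,0,-4.5,0,0,0,40],[-6.5,0,-13.5,0,0,0,40],[-13,0,-27,0,0,0,40],[-19.4,0,-40.6,0,0,0,40],[-30,0,-63,0,0,0,40],[-43.1,0,-90.2,0,0,0,40],[-43.1,0,-90.2,0,0,0,40],[-43.1,0,-90.2,0,0,0,40]]]'
python3 - <<'E'
from h import *
# grip at tile x=34: tcp over tray frame x=+34 minus; tray yaw
t=(531,-231);
go(*tile(t,-.06,34),100,-.06,0)
E
```

```text
t: 8.55
ee_pos: [591.8, 16.5, 168.8]
orientation: [0.326, 2.677, -0.074]
ft_force: [0.1, -0.8, -1.6]
width: 45.2
grasp_force: 30.0
row [  -0.7 -248.7   76.6] [-0.041  0.446 -0.179] q6 -0.9
```

```bash
python3 -m inch '[[[-0.7,-30,8,-0.01,0.1,-0.02,40],[-0.7,-70,20,-0.02,0.2,-0.05,40],[-0.7,-110,33,-0.03,0.3,-0.1,40],[-0.7,-150,45,-0.041,0.4,-0.15,40],[-0.7,-190,60,-0.041,0.446,-0.179,40],[-0.7,-225,76.6,-0.041,0.446,-0.179,40],[-0.7,-247.2,76.6,-0.041,0.446,-0.179,40],[-0.7,-247.2,76.6,-0.041,0.446,-0.179,40],[-0.7,-247.2,76.6,-0.041,0.446,-0.179,40],[-0.7,-247.2,76.6,-0.041,0.446,-0.179,40],[-0.7,-247.2,76.6,-0.041,0.446,-0.179,40]]]'
python3 - <<'E'
from h import *
go(*tile((531,-229.5),-.06,34),29,-.06,0)
v=[]
for n in('wrist','side'):
    f=optics.get_image(n)['frame'][...,::-1];v.append(cv2.resize(f if n=='wrist' else f[160:360,230:430],(400,400 if n=='side' else 250)))
v[0]=cv2.copyMakeBorder(v[0],0,150,0,0,0);cv2.imwrite('pics/p5.png',np.hstack(v))
E
```

```text
t: 9.65
ee_pos: [565.4, -230.4, 99.7]
orientation: [-0.092, -3.139, -0.001]
ft_force: [0.6, -1.0, -1.1]
width: 45.5
grasp_force: 30.0
row [ 0.3 -1.2 70.7] [ 0.    -0.002  0.002] q6 -1.92
```

View pics/p5.png

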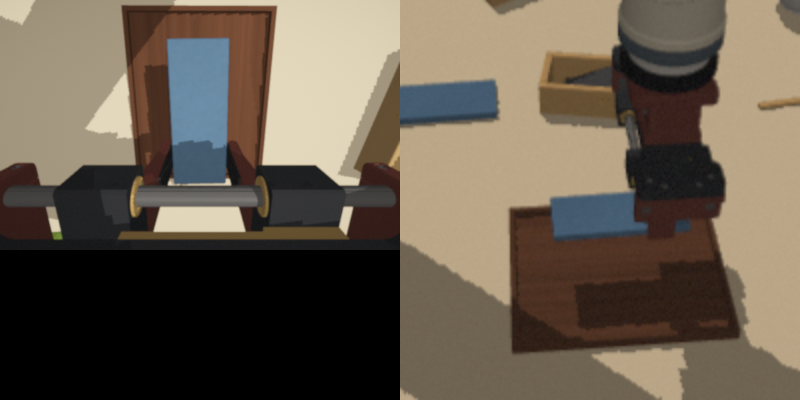

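The tile is held level over the tray, centred between its side rims. I'll lower it slowly to contact.

```bash
python3 -m inch '[[[0.3,-1.2,30,0,0,0,40],[0.3,-1.2,55,0,0,0,40],[0.3,-1.2,66,0,0,0,40],[0.3,-1.2,70.7,0,0,0,40],[0.3,-1.2,70.7,0,0,0,40],[0.3,-1.2,70.7,0,0,0,40]]]'; python3 -m inch '[[[0,0,0.7,0,0,0,40],[0,0,1.4,0,0,0,40],[0,0,2,0,0,0,40],[0,0,2.5,0,0,0,40],[0,0,3,0,0,0,40],[0,0,3,0,0,0,40]]]'; python3 -m inch '[[[0,0,0.5,0,0,0,40],[0,0,1,0,0,0,40],[0,0,1,0,0,0,40]]]'
```

```text
t: 10.35
ee_pos: [565.6, -232.8, 30.0]
orientation: [0.093, 3.14, -0.0]
ft_force: [-0.9, 0.6, -0.3]
width: 45.6
grasp_force: 30.0
t: 10.95
ee_pos: [564.9, -232.7, 26.1]
orientation: [-0.094, -3.139, -0.001]
ft_force: [-0.6, -0.0, -0.3]
width: 45.6
grasp_force: 30.0
t: 11.25
ee_pos: [564.9, -232.7, 26.0]
orientation: [-0.094, -3.139, -0.001]
ft_force: [-2.4, 0.9, 8.3]
width: 45.5
grasp_force: 30.0
```

```bash
python3 -m inch '[[[0,0,0,0,0,0,52],[0,0,0,0,0,0,55],[0,0,0,0,0,0,60],[0,0,0,0,0,0,65],[0,0,0,0,0,0,75],[0,0,0,0,0,0,80],[0,0,0,0,0,0,80]]]'; python3 -m inch '[[[0,0,-10,0,0,0,80],[0,0,-40,0,0,0,80],[0,0,-90,0,0,0,80],[0,0,-130,0,0,0,80],[50,0,-160,0,0,0,80],[100,0,-160,0,0,0,80],[140,0,-160,0,0,0,80],[140,0,-160,0,0,0,80],[140,0,-160,0,0,0,80]]]'
python3 - <<'E'
from h import *
f=None
for n in('side','top'):
    d=optics.get_image(n);f=d['frame'];hsv=cv2.cvtColor(f,cv2.COLOR_RGB2HSV);H,S,V=[hsv[...,i].astype(int) for i in range(3)]
    print(n,*rects(d,(H>95)&(H<125)&(S>90)&(V>35),13),sep='\n ')
    print('tray',*rects(d,(V<95)&(S>120)&((H<12)|(H>170)),12,1500),sep='\n ')
    if n=='side': cv2.imwrite('pics/end.png',cv2.resize(f[100:360,200:460,::-1],None,fx=2,fy=2))
E
```

```text
t: 11.95
ee_pos: [564.8, -232.6, 25.0]
orientation: [-0.094, -3.139, -0.001]
ft_force: [0.4, -0.5, 0.1]
width: 69.9
grasp_force: 0.0
t: 12.85
ee_pos: [425.0, -224.6, 186.3]
orientation: [0.095, 3.14, -0.0]
ft_force: [0.5, -0.2, 0.4]
width: 70.3
grasp_force: 0.0
side
 (array([337., 295.]), array([ 531.7, -235.1]), array([ 46.9, 117.2]), -0.047)
 (array([228., 213.]), array([322.8,  28.9]), array([62.5, 79.8]), -0.037)
 (array([487., 244.]), array([ 887. , -116.1]), array([157.2, 276.8]), 1.212)
tray
 (array([334., 306.]), array([ 531.9, -233.9]), array([164.2, 197.1]), -0.06)
top
 (array([316., 272.]), array([356.2,  38.5]), array([ 54.7, 150.4]), -0.027)
 (array([443., 189.]), array([ 538.6, -230.7]), array([ 45.1, 100.2]), -0.048)
 (array([429.,  48.]), array([ 874.8, -190.1]), array([163.6, 189.3]), -0.627)
tray
 (array([436., 185.]), array([ 529.8, -227.9]), array([156.3, 195.3]), -0.061)
```

View pics/end.png

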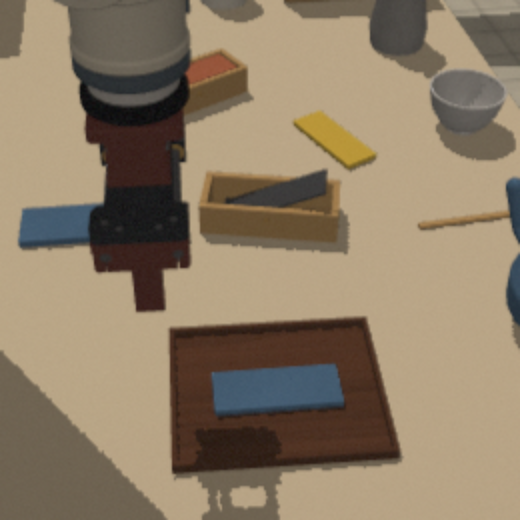

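The tile lies flat and within about 3 mm of the tray's centre. The robot is clear and the brown rest hasn't moved.

```bash
python3 -c "
from workcell import ctrl;print(ctrl.close_job())"
```

```text
the job is handed in; nothing more can be done
None
```

The blue spoon rest was tipped by a press on its thumb-hollow end, picked up by the raised end and set flat within about 3 mm of the tray's centre; the brown one was not touched, and the job was handed in at about 13 s of the 48 s allowed.

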